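Load a plasma-cut strip into the sprung deburring nest and latch its rail

ROBOT

A 7-joint arm with a two-finger parallel gripper is mounted at the origin on the work surface; the furniture and walls round the work are solid. World frame = base frame: x ahead of the robot, y to its left, z up, the work surface at z = 0. Lengths are in m, angles in rad, forces in N, time in s.
With the tool pointing down it reaches from about 0.4 to 0.875 m from the base axis. Payload 19.3 kg.
Tool frame: the origin (TCP) lies midway between the tips of the shut fingers; the grasp point (between the pads) lies 19 mm behind it; z points along the fingers, y is the line along which they close (so a half turn about z gives the same grasp; the last joint's range is limited). The gripper opens to 85 mm and grips with 20 to 120 N. Pads are 22 mm wide; open, the fingers measure 114 mm over their backs; the gripper's body (76 mm by 85 mm) begins 54 mm behind the grasp point. The pads swing forward as they close: fully open they stand 13 mm farther back than shut.
Start: joints at [-1.264, 0.521, -0.036, 1.599, 0.021, 1.021, -0.113], TCP at [0.23, 0.581, 0.231] pointing down, gripper open.
Joint ranges: [-2.91, 2.91], [-0.3, 2.13], [-1.5, 1.42], [0.17, 2.43], [-1.26, 4.41], [0.16, 1.93], [-2.52, 2.52]. Speed limits (rad/s): [1.89, 1.89, 2.39, 2.39, 3.01, 3.01, 3.01].

INTERFACE

Orientations are given as [roll, pitch, yaw] about the fixed x, y, z axes, in that order (R = Rz(yaw) Ry(pitch) Rx(roll)).
In Python, from workcell import * gives the robot as it stands. The module is installed in compiled form; this text tells all that it offers.
- The arm moves only by the tool play_rows, never from a script. Its argument "deltas" is a list of rows, each a list of 7 numbers: the shift along the tool's x, y, z in units of 500 mm (1.0 is 500 mm), then the turn, a rotation vector about the tool's x, y, z in units of 120 degrees (1.0 is 120 degrees), then the closure, from 0 (fully open) to 1 (shut). A call has 1 to 10 rows; each row is the pose to reach, as a shift and turn from the pose commanded when the call began, along the tool's axes at that moment; what a row does not reach only later rows make up. A row lasts 1/10 s, in which the tool goes at most 50 mm and 8.59 degrees, less where a joint would pass 70% of its speed; a pose out of reach is approached as far as the arm can. A call with a number of a shift or a turn outside -1 to 1 is refused whole. A call with a gripper value outside its range is refused whole. The fingers move at their own pace and stop on an object; "newtons" is the grip in N (left out, the last holds). Time passes only in rows, so rows that repeat a pose let the fingers close. It gives the time, the measured TCP pose, the force, the opening and the grip force at its end, in the units of the state.
- observe(): the state, without advancing time (a new reading comes with each control period).
- grab_frame(name): name is "scene" or "top" or "wrist"; returns the picture (480x640x3 uint8, red, green, blue); there is no depth.
- get_calibration(name): a dict with "fovy" (degrees; the focal length in pixels is half the picture's height over the tangent of half this angle, whatever the lens; pixels are square), "cx", "cy" (the principal point, pixels), "xyz" and "rotation" of the camera in the world. Camera axes: x right, y down, z forward; pixel columns grow to the right and rows downward; lengths in m; the calibration is good to about 2 mm. A picture is of the moment at which its call begins: read the wrist's pose just before it. get_calibration takes no time and is no camera call; for the wrist camera it gives the pose at the moment of the call.
- job_done(): hands the job in; it is judged then, once.
The state is a dict: "clock": time; "qpos": joint angles; "qd": joint speeds; "joint_efforts": joint torques, N m; "position": TCP position; "tool_rot": TCP orientation; "force": force on the tool from outside, world axes, zero at the start; "moment": the same for the moment, N m; "grip_width": finger opening in m; "finger_force": force on a finger pad.
Only numpy, scipy, OpenCV 4.12 (cv2) and the standard library are available. Lean on these libraries where they do the work, as an engineer would, in place of code of your own. Each camera call takes 0.05 s, during which the arm holds its last target. There are 200 camera calls.

TASK

Load the loose steel strip lying by the fixture into the fixture's channel, its hole end at the low end stop: push its other end back against the spring follower until the strip drops flat behind the stop. Then swing the hinged rail over and press its nose down until the latch holds it by itself. Feel your way: work the fixture with light hand force only, and leave the other things on the bench where they are.

Things in the scene. Friction and masses are not known exactly. Their poses are not given: they have to be found in the camera images.
- fixture: deburring fixture; here its 300x110x10 mm grey base plate on the bench. x runs along the channel from end stop to follower, y across, z up; origin on the bench. On it a steel NEST is clamped at an UNMEASURED setting: the nest's middle (nest x = 0) is anywhere from -20 to +20 mm along this x; see or feel where. Keep pushes under 20 N. Other nest sizes: x from nest middle, heights from bench, mm
- plate_mid (a point): middle of the setting range, on the plate's top, 10 mm over the bench; axes as the fixture's. BED: bar 28 wide, top 40 high. Side guides 38.4 apart stand to 45 and flare to 51 high at nest x -67..-55 and 36..70; from -55 to 36 both sides are open for fingers to 19 high, save toe clamps (bolts to 30 high, y 20..46 each side, x -61..-39 and 59..81)
- plate_stop_end (a point): middle of the plate's edge beyond the stop, x = -138, on its top. END STOP: block across the bed, face at nest x = -59, top 45 high, only 5 above the bed. Behind it the latch hook, x -98..-83, up to 45 high. Strip held level above the stop, pushed back and lowered drops behind it; let go, the spring slides it onto the stop with its middle at nest x = 0
- plate_follower_end (a point): middle of the plate's other edge, x = 162, on its top. SPRING FOLLOWER: polished blade 14 wide from the bed to 68 high, face at nest x = 49 at rest: 10 less than the strip needs. It slides along +x, wants 3 N to start and 0.13 N more per mm, and meets a hard end after 15.5 mm of travel, so stop short of that; 11 to 15 mm lets the strip down
- rail (a joint): rail angle, rad: 0 shut level over the strip, 1.57 upright; starts leaning back, 1.7 to 2.0. Steel frame 32 wide, 7 thick, with a slot 18 wide, hinge axis along y at nest x = 95, 50 high; solid nose plate 150..185 from the axis with a rubber pad on its outer side: shut, pad middle at nest x = -74, top 58.5 high. Its spring throws it open unless latched: 4 N at the nose near shut, less when open
- latch (a joint): angle of the sprung latch hook, rad: 0 at rest, grows to about 0.2 as the rail's nose pushes it aside in the last 12 mm (up to 5 N more on the pad), then snaps back over the nose; caught, the rail reads under 0.03
- strip_center (a point): centre of the loose steel strip, half-way through its thickness: 118 x 36 x 6 mm, about 0.2 kg, flat on the bench, one hole near one end; x along the strip away from its hole end, y across, z up. Grip it across the 36 mm.
- strip_hole (a point): centre of the strip's hole, 44.5 mm from the strip's centre, 14.5 mm from its end, on the strip's -x side
- strip: the same loose strip; origin at the middle of its underside, 3 mm below point strip_center
- coffee_mug: white mug, 92 x 126 x 95 mm, a bystander; origin at the middle of its underside
- c_clamp: blue C-clamp lying flat, 146 x 78 x 16 mm, a bystander; origin at the middle of its underside
- pliers: pliers with red handles, 182 x 48 x 10 mm, a bystander; origin at the middle of its underside
- paint_marker: white marker, 138 x 19 x 16 mm, a bystander; origin at the middle of its underside
- tape_measure: yellow tape measure standing on edge, 36 x 68 x 62 mm, a bystander; origin at the middle of its underside
- die_grinder: straight air die grinder lying down, 274 x 38 x 56 mm, a bystander; origin at the middle of its underside

How it is judged:
On the way:
1. the strip lies flat on the bed between end stop and follower, hole end at the stop, the rail still open and the fingers off the strip (z of strip_center in the frame of fixture between 0.0405 and 0.045 m and y of strip_center in the frame of fixture between -0.003 and 0.003 m and x of strip_hole in the frame of fixture between -0.069 and -0.02 m and angle between the x axis of strip_center and the x axis of fixture, either way round below 0.05 rad and angle between strip_center's own z axis and vertical below 0.03 rad and value of joint rail above 0.8 rad and contact force between the fingers and strip below 0.1 N), for 0.2 s.
At the end, for the whole second after the job is handed in: The strip lies flat on the bed (centre 40.5 to 45 mm above the table, within 3 mm of the channel's middle, within 0.05 rad of its direction, tilt under 0.03 rad), hole end at the stop, at rest, and the rail stays shut by its latch (under 0.04 rad) (z of strip_center in the frame of fixture between 0.0405 and 0.045 m and y of strip_center in the frame of fixture between -0.003 and 0.003 m and x of strip_hole in the frame of fixture between -0.069 and -0.02 m and angle between the x axis of strip_center and the x axis of fixture, either way round below 0.05 rad and angle between strip_center's own z axis and vertical below 0.03 rad and value of joint rail below 0.04 rad and velocity of joint rail below 0.05 rad/s and linear speed of strip below 0.02 m/s); the robot touches nothing.
It fails at once if the strip is forced against the fixture with more than 30 N in all (contact force between strip and fixture above 30 N).
It fails at once if the robot presses on the fixture with more than 25 N (contact force between the arm and fixture above 25 N).
It fails at once if the fingers press on the fixture with more than 25 N (contact force between the fingers and fixture above 25 N).
It fails at once if another thing on the bench is moved by more than 15 mm (distance of any of coffee_mug, c_clamp, pliers, paint_marker, tape_measure, die_grinder from where it was at the start of the episode above 0.015 m).
It also fails if it takes over 72 s, if anything falls off the work surface, if the arm or the gripper's body presses on something with over 40 N, if the wrist force passes 120 N, or if a joint passes its speed limit or range.

## Working session

There is one attempt and no reset: what is moved stays moved. The work goes in short steps, Python scripts to look and compute and a tool call to move; the robot and the scene stay as the last step left them, time stands still between calls to the robot, and variables do not carry over. Pictures are saved under pics/ and viewed, at most 10 in all, crops included, and the job is handed in when it is done.

Besides the shell and the picture viewer there is one more tool, called after "Request:" by a JSON object that holds its "fn" and its "kwargs", one argument or row to a line. play_rows: Moves the arm, as the interface text tells. Its arguments: {"type":"object","properties":{"deltas":{"type":"array"},"newtons":{"type":"number"}},"required":["deltas"]}

```bash
mkdir -p pics; cat > h.py <<'E'
from workcell import *
import numpy as np, cv2
from scipy.spatial.transform import Rotation as R
def K(c): 
    f=240/np.tan(np.radians(c["fovy"])/2); return f,c["cx"],c["cy"]
def cal(n): 
    c=get_calibration(n); f,cx,cy=K(c); return f,cx,cy,np.array(c["xyz"]),np.array(c["rotation"])
def snap(n,fn):
    c=get_calibration(n); np.save('pics/%s.npy'%fn,np.array([c],dtype=object),allow_pickle=True)
    im=grab_frame(n); cv2.imwrite('pics/%s.png'%fn,im[:,:,::-1]); return im
def ray(fn,u,v,z):
    c=np.load('pics/%s.npy'%fn,allow_pickle=True)[0]; f,cx,cy=K(c)
    d=np.array(c["rotation"])@np.array([(u-cx)/f,(v-cy)/f,1]); o=np.array(c["xyz"])
    return o+d*(z-o[2])/d[2]
def proj(fn,p):
    c=np.load('pics/%s.npy'%fn,allow_pickle=True)[0]; f,cx,cy=K(c)
    q=np.array(c["rotation"]).T@(np.array(p)-np.array(c["xyz"])); return cx+f*q[0]/q[2],cy+f*q[1]/q[2]
E
python3 - <<'E'
from h import *
print(observe())
for n in("top","scene","wrist"):
    c=get_calibration(n);print(n,c); snap(n,n+'0')
E
```

```text
{'clock': 0.0, 'qpos': array([-1.26418134,  0.5220204 , -0.03632183,  1.59995901,  0.02122349,
        1.02105799, -0.1128314 ]), 'qd': array([-0.00024712,  0.00079145, -0.00077332,  0.00036308,  0.00039938,
       -0.00175977, -0.0012554 ]), 'joint_efforts': array([ 2.13032858e-03, -9.27081084e+01,  1.98062718e+00, -3.69934058e+01,
        1.79686316e-02,  7.90926861e-03,  6.34146704e-05]), 'position': array([0.22990528, 0.58085591, 0.23073935]), 'tool_rot': array([-3.14053779e+00,  9.54483534e-05,  2.76474291e+00]), 'force': array([-0.50137393, -1.21652405, -0.18888818]), 'moment': array([-0.00225165,  0.02373829, -0.01304618]), 'finger_force': 0.0, 'grip_width': 0.08530046059913249}
top {'fovy': 44.36426658706689, 'cx': 319.61322432441096, 'cy': 228.82434393372, 'xyz': array([0.36158819, 0.06361912, 1.24613073]), 'rotation': array([-3.00103161,  0.00305309, -1.59051556])}
scene {'fovy': 50.90026204328193, 'cx': 320.82415695446167, 'cy': 233.47415768438853, 'xyz': array([ 0.14383052, -0.48062818,  0.81781905]), 'rotation': array([-2.39563954, -0.00404431, -0.61935394])}
wrist {'fovy': 65.86790928364945, 'cx': 318.1757237570865, 'cy': 228.87319567170536, 'xyz': array([0.16362892, 0.60781316, 0.37405125]), 'rotation': array([2.85870547e+00, 1.63702901e-03, 1.19434695e+00])}
```

```bash
sed -i 's/np.array(c\["rotation"\])/R.from_euler("xyz",c["rotation"]).as_matrix()/' h.py; sed -i '/^def cal/,+1d' h.py; cat h.py | head -20
```

```text
from workcell import *
import numpy as np, cv2
from scipy.spatial.transform import Rotation as R
def K(c): 
    f=240/np.tan(np.radians(c["fovy"])/2); return f,c["cx"],c["cy"]
def snap(n,fn):
    c=get_calibration(n); np.save('pics/%s.npy'%fn,np.array([c],dtype=object),allow_pickle=True)
    im=grab_frame(n); cv2.imwrite('pics/%s.png'%fn,im[:,:,::-1]); return im
def ray(fn,u,v,z):
    c=np.load('pics/%s.npy'%fn,allow_pickle=True)[0]; f,cx,cy=K(c)
    d=R.from_euler("xyz",c["rotation"]).as_matrix()@np.array([(u-cx)/f,(v-cy)/f,1]); o=np.array(c["xyz"])
    return o+d*(z-o[2])/d[2]
def proj(fn,p):
    c=np.load('pics/%s.npy'%fn,allow_pickle=True)[0]; f,cx,cy=K(c)
    q=R.from_euler("xyz",c["rotation"]).as_matrix().T@(np.array(p)-np.array(c["xyz"])); return cx+f*q[0]/q[2],cy+f*q[1]/q[2]
```

View pics/top0.png

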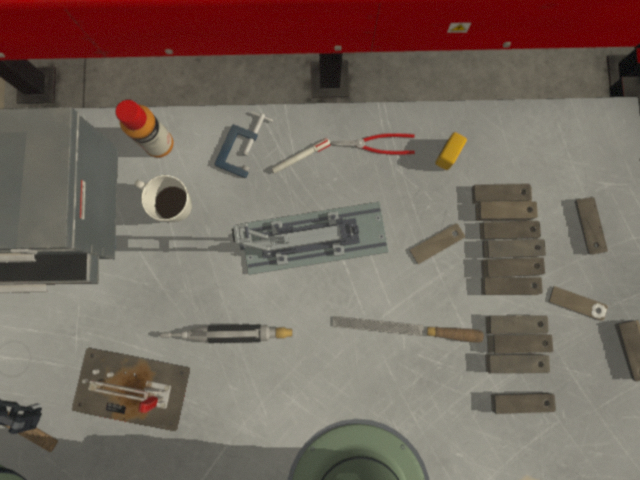

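View pics/scene0.png

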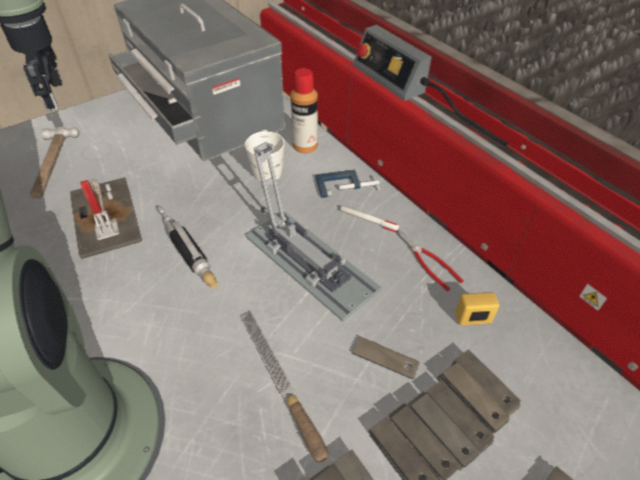

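```bash
python3 - <<'E'
from h import *
im=cv2.imread('pics/top0.png')[195:280,225:475]
cv2.imwrite('pics/c1.png',cv2.resize(im,None,fx=3.2,fy=3.2,interpolation=cv2.INTER_CUBIC))
for u,v,z in [(310,238,.01),(436,243,.006),(458,229,.006),(386,204,.01),(387,252,.01),(245,273,.01)]: print(u,v,ray('top0',u,v,z))
E
```

```text
310 238 [0.51733571 0.08467166 0.01      ]
436 243 [ 0.50179475 -0.18206687  0.006     ]
458 229 [ 0.53079479 -0.23022538  0.006     ]
386 204 [ 0.58714725 -0.07868166  0.01      ]
387 252 [ 0.48432956 -0.07713755  0.01      ]
245 273 [0.44603965 0.22240843 0.01      ]
```

View pics/c1.png

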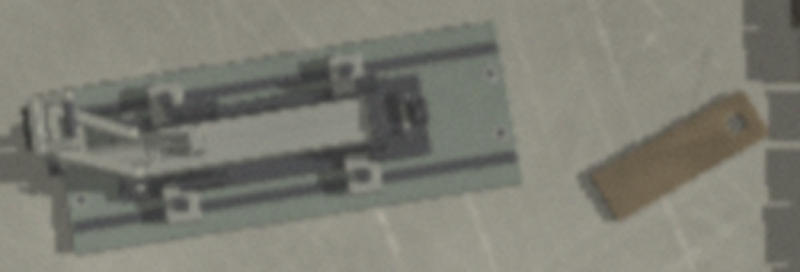

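```bash
python3 - <<'E'
from h import *
px=lambda a,b:(225+(a+.5)/3.2-.5,195+(b+.5)/3.2-.5)
P=[ray('top0',*px(*c),.01)[:2] for c in[(497,20),(521,183),(72,255)]]
for p in P: print('plate',p)
a=(P[2]-P[1]);yaw=np.arctan2(a[1],a[0]);b=P[0]-P[1];print(np.degrees(yaw),np.degrees(np.arctan2(b[1],b[0]))-0,np.linalg.norm(a),np.linalg.norm(b))
S=[ray('top0',*px(*c),.006)[:2] for c in[(742,90),(768,130),(617,220),(580,180)]]
print('strip',S,np.mean(S,0)); d=(S[2]+S[3]-S[0]-S[1])/2; print(np.linalg.norm(d),np.degrees(np.arctan2(d[1],d[0])))
print('hole',ray('top0',*px(738,122),.006))
e=(P[0]+P[1])/2; ex=np.array([np.cos(yaw),np.sin(yaw)]);print('origin',e+ex*.138)
# nest clues: stop block/hook right edge, bed end, follower
for n,c,z in[('bed/stop',(363,128),.045),('hookend',(428,125),.045),('flare start up',(365,90),.05),('clampR',(350,70),.03),('clampR2',(366,176),.03),('clampL',(167,102),.03),('clampL2',(183,206),.03)]:
    p=ray('top0',*px(*c),z)[:2]-(e+ex*.138); print(n,p@ex,p@np.array([-ex[1],ex[0]]))
E
```

```text
plate [ 0.59411457 -0.06605268]
plate [ 0.4846405  -0.07813721]
plate [0.44313062 0.21788757]
97.98221661888249 6.299214220582069 0.29892096267102003 0.11013903190725267
strip [array([ 0.54421972, -0.22780451]), array([ 0.51705506, -0.24363427]), array([ 0.45928946, -0.14095883]), array([ 0.4862488 , -0.11765286])] [ 0.50170326 -0.18251262]
0.12113041874756658 118.53758804095403
hole [ 0.52280591 -0.22402841  0.006     ]
origin [0.52021406 0.064568  ]
bed/stop -0.03783362460669928 0.006837379535623501
hookend -0.07942058393002602 0.01155369383837016
flare start up -0.042861094167344405 -0.016617819291265493
clampR -0.03640078697322079 -0.03413445345473715
clampR2 -0.035380763817031875 0.03625665395805431
clampL 0.08491807964427225 -0.032229498600698486
clampL2 0.08477964574811671 0.03671569544197308
```

```bash
cat >> h.py <<'E'
def rot(yaw): return R.from_euler('z',yaw,degrees=True)*R.from_euler('x',180,degrees=True)
def delta(p,yaw,Rt=None):
    s=observe(); R0=R.from_euler('xyz',s['tool_rot']); Rt=Rt or rot(yaw)
    d=R0.inv().apply(np.array(p)-s['position'])/.5; w=(R0.inv()*Rt).as_rotvec()/np.radians(120)
    return np.round(np.r_[d,w],4).tolist()
E
python3 - <<'E'
from h import *
s=observe()
print(delta([.25,.56,.37],158.4)); print(delta([.42,.16,.37],135)); print(delta([.505,-.18,.20],118.5))
E
```

```text
[-0.0527, -0.0244, -0.2782, -0.0004, 0.0, 0.0001]
[-0.6633, -0.6431, -0.2777, -0.0004, 0.0001, 0.1951]
[-1.0716, -1.2126, 0.0628, -0.0004, 0.0002, 0.3326]
```

Request:
{"fn": "play_rows", "kwargs": {
  "deltas": [
    [-0.053,-0.024,-0.1,0,0,0,0],
    [-0.053,-0.024,-0.2,0,0,0,0],
    [-0.053,-0.024,-0.278,0,0,0,0],
    [-0.663,-0.643,-0.278,0,0,0.195,0],
    [-0.663,-0.643,-0.278,0,0,0.195,0],
    [-0.663,-0.643,-0.278,0,0,0.195,0],
    [-0.663,-0.643,-0.278,0,0,0.195,0],
    [-0.663,-0.643,-0.278,0,0,0.195,0],
    [-0.663,-0.643,-0.278,0,0,0.195,0],
    [-0.663,-0.643,-0.278,0,0,0.195,0]
  ],
  "newtons": 80
}}

```text
clock: 1.15
position: [0.3872, 0.236, 0.3704]
tool_rot: [3.141, -0.0, 2.356]
force: [1.4, 0.4, 0.1]
grip_width: 0.0854
finger_force: 0.0
```

```bash
python3 - <<'E'
from h import *
s=observe();print(s['clock'],s['position'],s['tool_rot'],s['qpos'])
print(delta([.50,-.18,.20],118.5))
E
```

```text
1.15 [0.38719585 0.23599966 0.3703733 ] [ 3.14128450e+00 -1.80191618e-04  2.35649491e+00] [-0.87585309  0.10239347  0.21863572  1.83507691 -0.02396399  1.20635623
  0.13590845]
[-0.7478, -0.4291, 0.3405, 0.0001, -0.0001, 0.1376]
```

```bash
python3 - <<'E'
from h import *
print(delta([.52,.0,.30],108))
E
```

```text
[-0.5215, -0.1461, 0.1406, 0.0001, -0.0001, 0.2251]
```

Request:
{"fn": "play_rows", "kwargs": {
  "deltas": [
    [-0.52,-0.146,0.0,0,0,0.225,0],
    [-0.52,-0.146,0.05,0,0,0.225,0],
    [-0.52,-0.146,0.14,0,0,0.225,0],
    [-0.52,-0.146,0.14,0,0,0.225,0],
    [-0.52,-0.146,0.14,0,0,0.225,0],
    [-0.52,-0.146,0.14,0,0,0.225,0],
    [-0.52,-0.146,0.14,0,0,0.225,0],
    [-0.52,-0.146,0.14,0,0,0.225,0]
  ]
}}

```text
clock: 1.95
position: [0.519, 0.0022, 0.2999]
tool_rot: [-3.141, 0.0, 1.884]
force: [0.3, -0.6, 0.4]
grip_width: 0.0853
finger_force: 0.0
```

```bash
python3 - <<'E'
from h import *
s=observe();print(s['clock'],s['position'],s['tool_rot'],s['qpos'])
snap('wrist','w1')
E
```

```text
1.95 [0.51902811 0.00219935 0.29990366] [-3.14054677e+00  1.08175112e-05  1.88382414e+00] [-0.47482587  0.30196138  0.45598148  1.80696294 -0.14969937  1.06771157
  0.34886253]
```

View pics/w1.png

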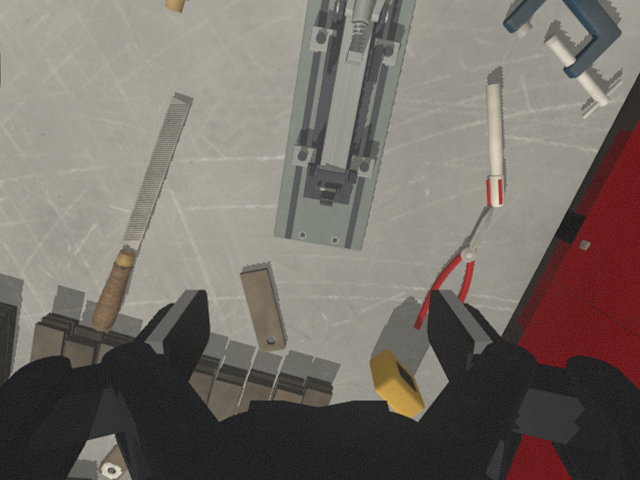

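```bash
python3 - <<'E'
from h import *
im=cv2.imread('pics/w1.png')
a=cv2.resize(im[0:215,270:420],None,fx=2.79,fy=2.79,interpolation=cv2.INTER_CUBIC)
b=cv2.resize(im[230:360,230:360],None,fx=2.79,fy=2.79,interpolation=cv2.INTER_CUBIC)
c=np.zeros((600,790,3),np.uint8); c[:a.shape[0],:a.shape[1]]=a[:600]; c[:b.shape[0],425:425+b.shape[1]]=b
cv2.imwrite('pics/c2.png',c); print(a.shape,b.shape)
E
```

```text
(600, 418, 3) (363, 363, 3)
```

View pics/c2.png

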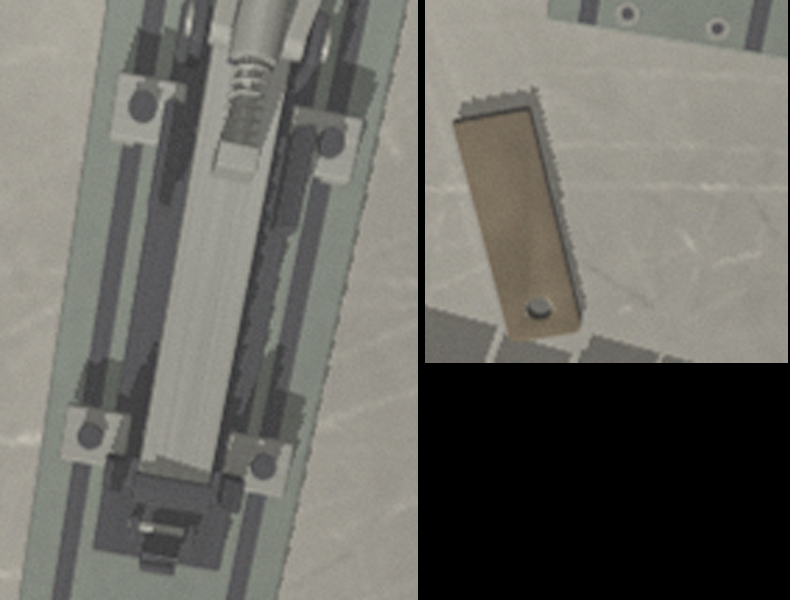

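```bash
python3 - <<'E'
from h import *
s=2.79
A=lambda x,y:(270+(x+.5)/s-.5,(y+.5)/s-.5)
B=lambda x,y:(230+(x-425+.5)/s-.5,230+(y+.5)/s-.5)
S=[ray('w1',*B(*c),.006)[:2] for c in[(455,120),(529,108),(581,328),(510,340)]]
d=(S[0]+S[1]-S[2]-S[3])/2; print('strip',np.mean(S,0),np.linalg.norm(d),np.degrees(np.arctan2(d[1],d[0])), 'w',np.linalg.norm(S[0]-S[1]))
print('edges yaw',[np.degrees(np.arctan2(*(S[i]-S[j])[::-1])) for i,j in((0,3),(1,2))])
h=ray('w1',*B(540,306),.006)[:2];u=d/np.linalg.norm(d);print('hole',h,'centre by hole',h+u*.0445)
Bt=[ray('w1',*A(*c),.03)[:2] for c in[(90,434),(263,466),(142,107),(330,142)]]
n=(Bt[0]+Bt[1])/2;f=(Bt[2]+Bt[3])/2;v=f-n;yaw=np.arctan2(v[1],v[0]);print('bolts',n,f,np.linalg.norm(v),np.degrees(yaw))
ex=v/np.linalg.norm(v);ey=np.array([-ex[1],ex[0]]);o=n+ex*.05;print('nest mid by bolts',o,(n+f)/2-ex*.01)
for nme,c,z in[('bedL',(141,462),.04),('bedR',(213,470),.04),('bedLfar',(179,300),.04),('bedRfar',(247,300),.04),('stopedgeL',(139,474),.045),('stopedgeR',(214,482),.045),('foll',(235,178),.04),('hook base end',(157,572),.045)]:
    p=ray('w1',*A(*c),z)[:2]-o;print(nme,p@ex,p@ey)
P=[ray('w1',*c,.01)[:2] for c in[(274.5,237),(362.5,250)]];e=sum(P)/2-o;print('plate end',e@ex,e@ey,np.linalg.norm(P[0]-P[1]))
E
```

```text
strip [ 0.50210574 -0.18022215] 0.11704485897019702 118.0090869961401 w 0.03450566158982092
edges yaw [np.float64(117.78449480716085), np.float64(118.23501411235388)]
hole [ 0.52280932 -0.21774924] centre by hole [ 0.5019116  -0.17846139]
bolts [0.52505199 0.03507268] [0.50831758 0.15264132] 0.11875363612942834 98.10091265949507
nest mid by bolts [0.51800614 0.08457375] [0.51809395 0.08395678]
bedL -0.05592292530671136 0.013390718024641996
bedR -0.0541714522303571 -0.014639555493106287
bedLfar 0.0051715305165700816 0.009798916931809952
bedRfar 0.009485418653549484 -0.015036891153062221
stopedgeL -0.05999207887007219 0.013476315301079402
stopedgeR -0.05806890876621166 -0.015431132153973055
foll 0.04960579640153337 -0.002411645365209678
hook base end -0.09659642016804824 -0.00011435303045681317
plate end -0.15376193959605067 -0.00201609352381001 0.10969913415122404
```

```bash
python3 - <<'E'
from h import *
print(delta([.5075,-.1900,.10],118)); print(delta([.5075,-.1900,.02],118));print(delta([.5075,-.1900,.002],118))
E
```

```text
[-0.3602, -0.1412, 0.4005, -0.0001, -0.0002, -0.0831]
[-0.3603, -0.1412, 0.5605, -0.0001, -0.0002, -0.0831]
[-0.3603, -0.1411, 0.5965, -0.0001, -0.0002, -0.0831]
```

Request:
{"fn": "play_rows", "kwargs": {
  "deltas": [
    [-0.36,-0.141,0.3,0,0,-0.083,0.38],
    [-0.36,-0.141,0.4,0,0,-0.083,0.38],
    [-0.36,-0.141,0.4,0,0,-0.083,0.38],
    [-0.36,-0.141,0.4,0,0,-0.083,0.38],
    [-0.36,-0.141,0.4,0,0,-0.083,0.38],
    [-0.36,-0.141,0.4,0,0,-0.083,0.38],
    [-0.36,-0.141,0.48,0,0,-0.083,0.38],
    [-0.36,-0.141,0.56,0,0,-0.083,0.38],
    [-0.36,-0.141,0.58,0,0,-0.083,0.38],
    [-0.36,-0.141,0.596,0,0,-0.083,0.38]
  ]
}}

```text
clock: 3.0
position: [0.5081, -0.1896, 0.0024]
tool_rot: [-3.142, -0.001, 2.06]
force: [-0.5, -0.0, 0.5]
grip_width: 0.053
finger_force: 0.0
```

```bash
python3 - <<'E'
from h import *
s=observe();print(s['clock'],s['position'],s['tool_rot'],s['qpos'],s['force'])
snap('wrist','w2'); print(delta([.5075,-.1900,.001],118))
E
```

```text
3.0 [ 0.50808106 -0.18956005  0.0024011 ] [-3.14157159e+00 -5.39518383e-04  2.06009382e+00] [ 0.07569125  0.7665581   0.24087623  1.96347472 -0.38608273  0.45609129
  1.09009455] [-0.49008806 -0.03527373  0.47980421]
[0.0, -0.0014, 0.0022, 0.0, -0.0001, 0.0003]
```

View pics/w2.png

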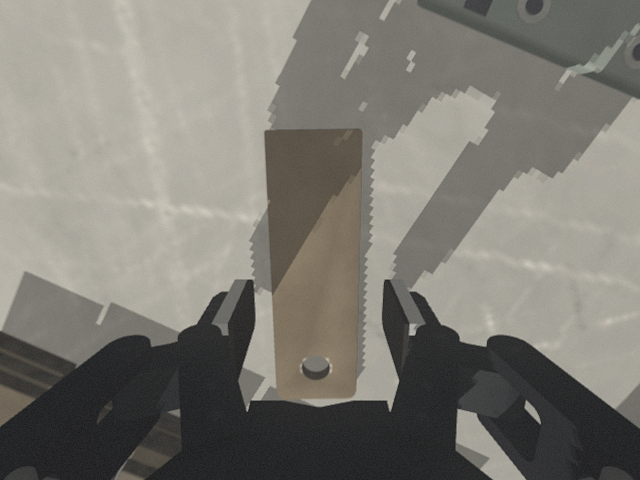

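Request:
{"fn": "play_rows", "kwargs": {
  "deltas": [
    [0,0,0.002,0,0,0,0.5],
    [0,0,0.002,0,0,0,0.6],
    [0,0,0.002,0,0,0,0.8],
    [0,0,0.002,0,0,0,0.8],
    [0,0,0.002,0,0,0,0.8],
    [0,0,0.002,0,0,0,0.8]
  ],
  "newtons": 80
}}

```text
clock: 3.65
position: [0.5087, -0.1904, 0.0033]
tool_rot: [3.14, 0.001, 2.059]
force: [-4.1, 1.6, 15.6]
grip_width: 0.0317
finger_force: 78.1
```

```bash
python3 - <<'E'
from h import *
s=observe();print(s['position'],s['tool_rot'],s['force'],s['finger_force'],s['grip_width'])
R0=R.from_euler('xyz',s['tool_rot']); 
for u,v in((313.5,130),(316,368)): print(R0.inv().apply(ray('w2',u,v,.006)-s['position']))
print(delta(s['position']+[0,0,.1],118))
E
```

```text
[ 0.50868743 -0.19037026  0.00327925] [3.13963536e+00 1.25953218e-03 2.05928687e+00] [-4.07226231  1.62202132 15.60337403] 78.09904005967837 0.03174192459914541
[ 0.06952468 -0.00202045 -0.00281228]
[-0.03184683 -0.00116014 -0.00268291]
[-0.0003, 0.0004, -0.2, 0.0009, 0.0006, -0.0001]
```

Request:
{"fn": "play_rows", "kwargs": {
  "deltas": [
    [0,0,-0.01,0,0,0,0.8],
    [0,0,-0.03,0,0,0,0.8],
    [0,0,-0.06,0,0,0,0.8],
    [0,0,-0.06,0,0,0,0.8]
  ]
}}

```text
clock: 4.05
position: [0.5089, -0.1908, 0.0337]
tool_rot: [3.139, 0.002, 2.059]
force: [0.3, -0.1, -1.3]
grip_width: 0.0315
finger_force: 79.5
```

```bash
python3 - <<'E'
from h import *
s=observe();print(s['position'],s['tool_rot'],s['force'],s['finger_force'],s['grip_width'])
snap('wrist','w3')
E
```

```text
[ 0.50892453 -0.19082114  0.03374523] [3.13932010e+00 2.25419078e-03 2.05887912e+00] [ 0.30446959 -0.13288044 -1.33009616] 79.46442548185587 0.03152212862267747
```

View pics/w3.png

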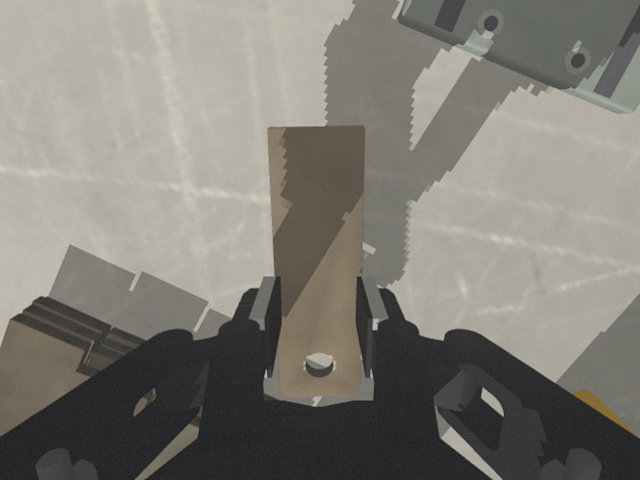

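```bash
cat >> h.py <<'E'
O=np.array([.518,.0845]); YAW=98.1
def nest(x,y,z):
    a=np.radians(YAW); return np.r_[O+x*np.array([np.cos(a),np.sin(a)])+y*np.array([-np.sin(a),np.cos(a)]),z]
E
python3 - <<'E'
from h import *
s=observe();R0=R.from_euler('xyz',s['tool_rot']); 
for u,v in((317,127),(319,362)): print(R0.inv().apply(ray('w3',u,v,s['position'][2]+.0027)-s['position']))
print(delta(nest(-.0295,-.0008,.11),YAW)); print(delta(nest(-.0295,-.0008,.072),YAW))
E
```

```text
[ 0.06920596 -0.00033778 -0.00281221]
[-0.03156333  0.00047652 -0.00264829]
[0.4207, 0.2564, -0.1548, 0.0009, 0.0006, 0.1657]
[0.4208, 0.2563, -0.0788, 0.0009, 0.0006, 0.1657]
```

Request:
{"fn": "play_rows", "kwargs": {
  "deltas": [
    [0.0,0.0,-0.1,0,0,0,0.8],
    [0.1,0.06,-0.155,0,0,0.04,0.8],
    [0.2,0.12,-0.155,0.001,0.001,0.08,0.8],
    [0.28,0.17,-0.155,0.001,0.001,0.12,0.8],
    [0.36,0.22,-0.155,0.001,0.001,0.166,0.8],
    [0.42,0.256,-0.155,0.001,0.001,0.166,0.8],
    [0.42,0.256,-0.155,0.001,0.001,0.166,0.8],
    [0.42,0.256,-0.12,0.001,0.001,0.166,0.8],
    [0.42,0.256,-0.079,0.001,0.001,0.166,0.8],
    [0.42,0.256,-0.079,0.001,0.001,0.166,0.8]
  ]
}}

```text
clock: 5.1
position: [0.521, 0.0549, 0.0689]
tool_rot: [-3.136, -0.001, 1.712]
force: [0.0, 0.3, -2.8]
grip_width: 0.031
finger_force: 80.3
```

```bash
python3 - <<'E'
from h import *
s=observe();print(s['clock'],s['position'],s['tool_rot'],s['force'],s['finger_force'],s['grip_width'])
im=snap('wrist','w4')
cv2.imwrite('pics/c4.png',cv2.resize(im[0:410,180:460,::-1],None,fx=1.46,fy=1.46,interpolation=cv2.INTER_CUBIC))
for n,p in dict(bedL=nest(.04,.0192,.051),bedR=nest(.04,-.0192,.051),fol=nest(.049,0,.046),mid=nest(.0,0,.046)).items(): print(n,proj('w4',p))
E
```

```text
5.1 [0.5209857  0.0548767  0.06894189] [-3.13576979e+00 -1.38439842e-03  1.71170855e+00] [ 0.04444647  0.25044449 -2.78769738] 80.28259651735425 0.030967614740059494
bedL (np.float64(276.3721727106087), np.float64(125.74432718841874))
bedR (np.float64(367.925272681523), np.float64(125.74491100407552))
fol (np.float64(322.1264990634725), np.float64(103.67228362677054))
mid (np.float64(321.8179620948147), np.float64(215.41179148582563))
```

View pics/c4.png

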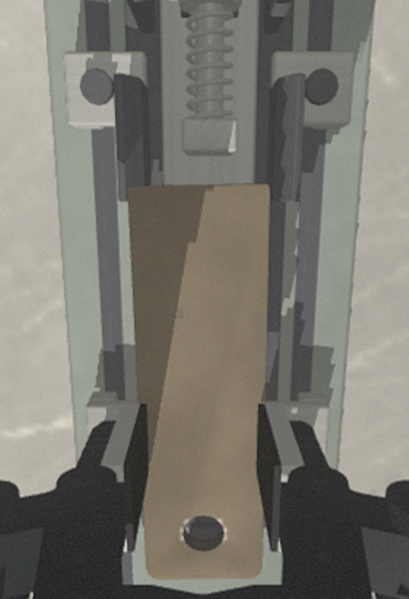

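```bash
cat > m.py <<'E'
from h import *
U=lambda x,y:(180+(x+.5)/1.46-.5,(y+.5)/1.46-.5)
a=np.radians(YAW);ex=np.array([np.cos(a),np.sin(a)]);ey=np.array([-ex[1],ex[0]])
zt=.0689+.0027
for n,c,z in[('stripL',(129,186),zt),('stripR',(269,184),zt),('hole',(204,532),zt),('nearL',(147,572),zt),('nearR',(262,572),zt),('bedL',(162,175),.04),('bedR',(258,175),.04),('follL',(183,145),.068),('follR',(237,147),.068),('bL',(97,84),.03),('bR',(321,86),.03),('guideL',(120,200),.051),('guideR',(297,200),.051),('spring',(210,40),.055)]:
    p=ray('w4',*U(*c),z)[:2]-O;print(n,np.round(1000*np.array([p@ex,p@ey]),1))
E
python3 m.py
```

```text
stripL [39.7 19.9]
stripR [ 40.2 -15.3]
hole [-61.4   0.9]
nearL [-75.9  18.6]
nearR [-75.7 -17.1]
bedL [42.5 13.9]
bedR [ 42.5 -15.4]
follL [49.6  6.3]
follR [49.1 -7.3]
bL [69.6 34.3]
bR [ 68.9 -35.1]
guideL [35.5 25.4]
guideR [ 35.5 -25.8]
spring [76.3 -0.5]
```

```bash
python3 - <<'E'
from h import *
p=observe()['position']; a=np.radians(YAW); ey=np.array([-np.sin(a),np.cos(a)])
print(delta(np.r_[p[:2]-.002*ey,.058],97.4),delta(np.r_[p[:2]-.002*ey,.0515],97.4))
E
```

```text
[-0.0, 0.0041, 0.0243, -0.0022, -0.0006, 0.0053] [-0.0, 0.0042, 0.0373, -0.0022, -0.0006, 0.0053]
```

Request:
{"fn": "play_rows", "kwargs": {
  "deltas": [
    [0,0.004,0.005,-0.002,0,0.005,0.8],
    [0,0.004,0.015,-0.002,-0.001,0.005,0.8],
    [0,0.004,0.024,-0.002,-0.001,0.005,0.8],
    [0,0.004,0.03,-0.002,-0.001,0.005,0.8],
    [0,0.004,0.036,-0.002,-0.001,0.005,0.8],
    [0,0.004,0.036,-0.002,-0.001,0.005,0.8],
    [0,0.004,0.036,-0.002,-0.001,0.005,0.8]
  ]
}}

```text
clock: 5.85
position: [0.5243, 0.0553, 0.0528]
tool_rot: [3.14, 0.0, 1.701]
force: [-0.4, -0.7, -1.8]
grip_width: 0.0313
finger_force: 80.3
```

```bash
python3 - <<'E'
from h import *
s=observe();print(s['clock'],s['position'],s['tool_rot'],s['force'],s['moment'],s['grip_width'])
E
```

```text
5.85 [0.52427976 0.05534079 0.05279604] [3.13988650e+00 4.79248870e-04 1.70073755e+00] [-0.4440108  -0.73696962 -1.81064863] [-0.01365481 -0.01988366  0.01685772] 0.03125307177983411
```

Request:
{"fn": "play_rows", "kwargs": {
  "deltas": [
    [0.006,0,0,0,0,0,0.8],
    [0.01,0,0,0,0,0,0.8],
    [0.012,0,0,0,0,0,0.8],
    [0.012,0,0,0,0,0,0.8]
  ]
}}

```text
clock: 6.25
position: [0.5235, 0.0617, 0.0528]
tool_rot: [3.14, 0.0, 1.701]
force: [0.4, 0.6, -1.7]
grip_width: 0.0314
finger_force: 80.3
```

Request:
{"fn": "play_rows", "kwargs": {
  "deltas": [
    [0.002,0,0,0,0,0,0.8],
    [0.004,0,0,0,0,0,0.8],
    [0.004,0,0,0,0,0,0.8]
  ]
}}

```text
clock: 6.55
position: [0.5232, 0.0633, 0.0528]
tool_rot: [3.14, 0.001, 1.701]
force: [1.2, -0.1, -1.7]
grip_width: 0.0311
finger_force: 80.3
```

Request:
{"fn": "play_rows", "kwargs": {
  "deltas": [
    [0.002,0,0,0,0,0,0.8],
    [0.004,0,0,0,0,0,0.8],
    [0.004,0,0,0,0,0,0.8]
  ]
}}

```text
clock: 6.85
position: [0.523, 0.0652, 0.0528]
tool_rot: [3.14, 0.001, 1.701]
force: [-0.1, -4.0, -2.7]
grip_width: 0.0313
finger_force: 80.3
```

Request:
{"fn": "play_rows", "kwargs": {
  "deltas": [
    [0.002,0,0,0,0,0,0.8],
    [0.004,0,0,0,0,0,0.8],
    [0.004,0,0,0,0,0,0.8]
  ]
}}

```text
clock: 7.15
position: [0.5227, 0.0674, 0.0528]
tool_rot: [3.14, 0.0, 1.701]
force: [-0.1, -3.0, -2.0]
grip_width: 0.0308
finger_force: 80.3
```

Request:
{"fn": "play_rows", "kwargs": {
  "deltas": [
    [0.003,0,0,0,0,0,0.8],
    [0.006,-0.001,0,0,0,0,0.8],
    [0.01,-0.0025,0,0,0,0,0.8],
    [0.014,-0.0025,0,0,0,0,0.8],
    [0.017,-0.0025,0,0,0,0,0.8],
    [0.02,-0.0025,0,0,0,0,0.8],
    [0.02,-0.0025,0,0,0,0,0.8],
    [0.02,-0.0025,0,0,0,0,0.8]
  ]
}}

```text
clock: 7.95
position: [0.5202, 0.077, 0.0528]
tool_rot: [3.14, 0.001, 1.701]
force: [1.7, -4.9, -2.0]
grip_width: 0.031
finger_force: 80.3
```

```bash
python3 - <<'E'
from h import *
s=observe();p=s['position'];print(p,s['force'])
a=np.radians(YAW);ex=np.array([np.cos(a),np.sin(a)]);ey=np.array([-ex[1],ex[0]]);d=p[:2]-O;print(d@ex,d@ey)
E
```

```text
[0.52017141 0.0770271  0.05278071] [ 1.66839128 -4.91419788 -1.95852114]
-0.007704302230123384 -0.0010968078838654552
```

Request:
{"fn": "play_rows", "kwargs": {
  "deltas": [
    [0,0,0.003,0,0,0,0.8],
    [0,0,0.006,0,0,0,0.8],
    [0,0,0.008,0,0,0,0.8],
    [0,0,0.008,0,0,0,0.8]
  ]
}}

```text
clock: 8.35
position: [0.5201, 0.077, 0.0486]
tool_rot: [3.14, 0.0, 1.701]
force: [0.5, -4.7, -2.3]
grip_width: 0.0313
finger_force: 80.3
```

Request:
{"fn": "play_rows", "kwargs": {
  "deltas": [
    [0,0,0.002,0,0,0,0.8],
    [0,0,0.004,0,0,0,0.8],
    [0,0,0.004,0,0,0,0.8]
  ]
}}

```text
clock: 8.65
position: [0.5201, 0.077, 0.0467]
tool_rot: [3.14, 0.0, 1.701]
force: [0.9, -4.5, -1.6]
grip_width: 0.0313
finger_force: 80.3
```

Request:
{"fn": "play_rows", "kwargs": {
  "deltas": [
    [0,0,0.002,0,0,0,0.8],
    [0,0,0.004,0,0,0,0.8],
    [0,0,0.004,0,0,0,0.8]
  ]
}}

```text
clock: 8.95
position: [0.5201, 0.077, 0.0446]
tool_rot: [3.14, 0.0, 1.701]
force: [0.3, -4.6, -2.9]
grip_width: 0.0311
finger_force: 80.3
```

Request:
{"fn": "play_rows", "kwargs": {
  "deltas": [
    [0,0,0.001,0,0,0,0.8],
    [0,0,0.002,0,0,0,0.8],
    [0,0,0.002,0,0,0,0.8]
  ]
}}

```text
clock: 9.25
position: [0.5202, 0.0771, 0.0437]
tool_rot: [3.14, 0.0, 1.701]
force: [0.2, -4.9, -1.8]
grip_width: 0.0311
finger_force: 80.4
```

Request:
{"fn": "play_rows", "kwargs": {
  "deltas": [
    [0,0,0.001,0,0,0,0.8],
    [0,0,0.001,0,0,0,0.8]
  ]
}}

```text
clock: 9.45
position: [0.5203, 0.077, 0.0435]
tool_rot: [3.14, 0.0, 1.701]
force: [0.3, -5.2, 3.5]
grip_width: 0.0311
finger_force: 82.0
```

Request:
{"fn": "play_rows", "kwargs": {
  "deltas": [
    [0,0,0.001,0,0,0,0.8],
    [0,0,0.001,0,0,0,0.8]
  ]
}}

```text
clock: 9.65
position: [0.5203, 0.0771, 0.0433]
tool_rot: [3.139, -0.0, 1.701]
force: [-2.9, -4.9, 15.0]
grip_width: 0.0313
finger_force: 84.9
```

Request:
{"fn": "play_rows", "kwargs": {
  "deltas": [
    [0,0,-0.001,0,0,0,0.8],
    [0,0,-0.001,0,0,0,0.6],
    [0,0,-0.001,0,0,0,0.5],
    [0,0,-0.001,0,0,0,0.4],
    [0,0,-0.001,0,0,0,0.35],
    [0,0,-0.001,0,0,0,0.3]
  ]
}}

```text
clock: 10.25
position: [0.5202, 0.0773, 0.0433]
tool_rot: [3.14, 0.0, 1.701]
force: [-1.0, -0.8, 0.7]
grip_width: 0.0599
finger_force: 0.0
```

```bash
python3 - <<'E'
from h import *
s=observe();print(s['position'],s['force'],s['grip_width'],s['finger_force'])
im=snap('wrist','w5')
cv2.imwrite('pics/c5.png',cv2.resize(im[0:410,180:460,::-1],None,fx=1.46,fy=1.46,interpolation=cv2.INTER_CUBIC))
E
```

```text
[0.52016517 0.07731505 0.04326267] [-0.96405843 -0.83634219  0.74057235] 0.05992390221429715 0.0
```

View pics/c5.png

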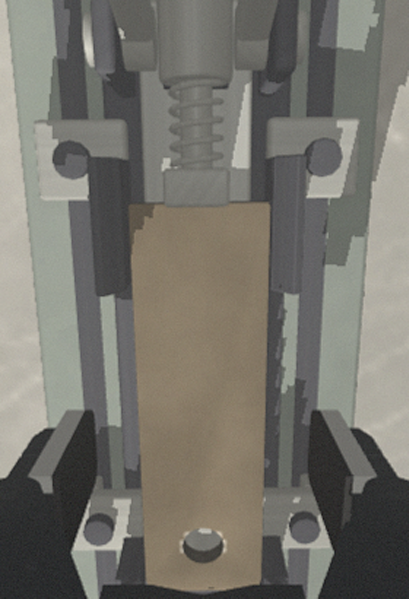

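```bash
python3 - <<'E'
from h import *
U=lambda x,y:(180+(x+.5)/1.46-.5,(y+.5)/1.46-.5)
a=np.radians(YAW);ex=np.array([np.cos(a),np.sin(a)]);ey=np.array([-ex[1],ex[0]])
for n,c in[('farL',(131,204)),('farR',(270,204)),('hole',(203,545))]:
    p=ray('w5',*U(*c),.046)[:2]-O;print(n,np.round(1000*np.array([p@ex,p@ey]),1))
for th in(1.7,1.8,1.9,2.0):
    print(th,[np.round(proj('scene0',nest(.095-r*np.cos(th),0,.05+r*np.sin(th))),0) for r in(.0,.15,.185)])
im=cv2.imread('pics/scene0.png'); cv2.imwrite('pics/c6.png',cv2.resize(im[130:290,230:330],None,fx=3.7,fy=3.7,interpolation=cv2.INTER_CUBIC))
s=observe();print(delta(s['position']+[0,0,.25],YAW))
E
```

```text
farL [57.8 16.5]
farR [ 57.4 -18.7]
hole [-43.6  -0.7]
1.7 [array([277., 221.]), array([266., 162.]), array([263., 146.])]
1.8 [array([277., 221.]), array([262., 159.]), array([258., 143.])]
1.9 [array([277., 221.]), array([257., 157.]), array([252., 141.])]
2.0 [array([277., 221.]), array([253., 156.]), array([247., 140.])]
[-0.0001, 0.0009, -0.5, 0.0008, 0.0001, -0.0053]
```

View pics/c6.png

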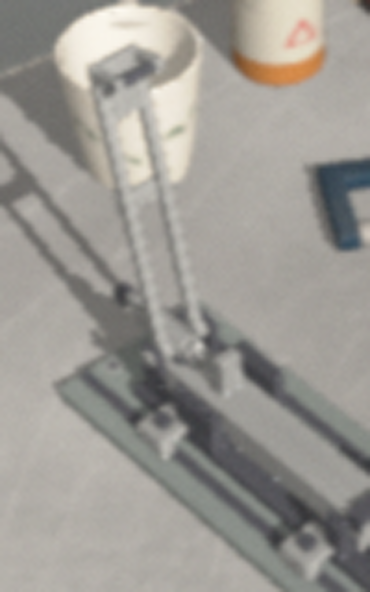

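Request:
{"fn": "play_rows", "kwargs": {
  "deltas": [
    [0,0,-0.02,0,0,0,0.3],
    [0,0,-0.06,0,0,0,0.3],
    [0,0,-0.14,0,0,0,0.3],
    [0,0,-0.24,0,0,-0.005,0.5],
    [0,0,-0.34,0,0,-0.005,0.8],
    [0,0,-0.44,0,0,-0.005,1],
    [0,0,-0.53,0,0,-0.005,1],
    [0,0,-0.53,0,0,-0.005,1],
    [0.1,0,-0.53,0,0,-0.005,1],
    [0.2,0,-0.53,0,0,-0.005,1]
  ],
  "newtons": 40
}}

```text
clock: 11.3
position: [0.5065, 0.1765, 0.3092]
tool_rot: [3.139, -0.0, 1.708]
force: [1.1, 0.3, -0.5]
grip_width: 0.0001
finger_force: 0.0
```

```bash
python3 - <<'E'
from h import *
s=observe();p=s['position'];print(p,s['tool_rot'],s['qpos'],s['force'],s['grip_width'])
snap('top','t2');print(delta(nest(.165,-.0005,.31),YAW),delta(nest(.165,-.0005,.203),YAW))
print(ray('top0',168,198,.08))
E
```

```text
[0.5064972  0.17646123 0.30924067] [ 3.13878641e+00 -3.91882101e-04  1.70800324e+00] [-0.92740679  0.35078545  0.6414346   1.76080259 -0.23223428  1.10372992
 -0.07310798] [ 1.14812058  0.32747876 -0.51458958] 6.518485854968041e-05
[0.125, -0.0005, -0.0032, 0.0005, -0.0013, 0.0027] [0.1244, -0.0007, 0.2108, 0.0005, -0.0013, 0.0027]
[0.595583   0.36849028 0.08      ]
```

Request:
{"fn": "play_rows", "kwargs": {
  "deltas": [
    [0.07,0,0,0,-0.001,0.002,1],
    [0.143,0,0,0,-0.001,0.002,1],
    [0.143,0,0,0,-0.001,0.002,1],
    [0.143,0,0.08,0,-0.001,0.002,1],
    [0.143,0,0.15,0,-0.001,0.002,1],
    [0.143,0,0.21,0,-0.001,0.002,1],
    [0.143,0,0.21,0,-0.001,0.002,1],
    [0.143,0,0.21,0,-0.001,0.002,1]
  ]
}}

```text
clock: 12.15
position: [0.4972, 0.2466, 0.2042]
tool_rot: [3.14, 0.003, 1.707]
force: [0.5, -0.1, 0.3]
grip_width: 0.0001
finger_force: 0.0
```

```bash
cat >> h.py <<'E'
def nx():
    s=observe();p=s['position'];a=np.radians(YAW);d=p[:2]-O
    return np.round(1000*np.array([d@[np.cos(a),np.sin(a)],d@[-np.sin(a),np.cos(a)],p[2]]),1),np.round(s['force'],1)
def tgt(th,r=.176,off=.0085,w=.011):
    return np.array([.095-r*np.cos(th)+off*np.sin(th)+w, .05+r*np.sin(th)+off*np.cos(th)])
E
python3 - <<'E'
from h import *
print(nx(),observe()['tool_rot'],observe()['clock'])
for th in np.arange(1.75,-.01,-.125): print(round(th,3),np.round(tgt(th)*1000,1))
E
```

```text
(array([163.4,  -2.2, 204.2]), array([ 0.5, -0.1,  0.3])) [3.13984159e+00 2.86009394e-03 1.70653169e+00] 12.15
1.75 [145.7 221.7]
1.625 [124.  225.3]
1.5 [102.  226.2]
1.375 [ 80.1 224.3]
1.25 [ 58.6 219.7]
1.125 [ 37.8 212.5]
1.0 [ 18.1 202.7]
0.875 [ -0.3 190.5]
0.75 [-17.  176.2]
0.625 [-31.8 159.9]
0.5 [-44.4 141.8]
0.375 [-54.7 122.4]
0.25 [-62.4 101.8]
0.125 [-67.6  80.4]
0.0 [-70.   58.5]
```

Request:
{"fn": "play_rows", "kwargs": {
  "deltas": [
    [-0.01,-0.0034,0,0,0,0,1],
    [-0.03,-0.0034,0,0,0,0,1],
    [-0.04,-0.0034,0,0,-0.001,0,1],
    [-0.05,-0.0034,0,0,-0.001,0,1],
    [-0.06,-0.0034,-0.004,0,-0.001,0,1],
    [-0.07,-0.0034,-0.008,0,-0.001,0,1],
    [-0.08,-0.0034,-0.012,0,-0.001,0,1],
    [-0.08,-0.0034,-0.012,0,-0.001,0,1]
  ]
}}

```text
clock: 12.95
position: [0.5009, 0.2064, 0.2096]
tool_rot: [3.14, 0.005, 1.706]
force: [0.6, -0.7, -0.7]
grip_width: -0.0002
finger_force: 0.0
```

```bash
python3 - <<'E'
from h import *
print(nx(),observe()['tool_rot'])
im=snap('scene','s2')
E
```

```text
(array([ 1.231e+02, -2.000e-01,  2.096e+02]), array([ 0.6, -0.7, -0.7])) [3.13954831 0.00471498 1.70623955]
```

```bash
python3 - <<'E'
from h import *
a=cv2.imread('pics/scene0.png',0).astype(int);b=cv2.imread('pics/s2.png',0).astype(int)
for n,(u,v) in dict(nose=(264,152),mid=(269,185),low=(275,212)).items():
    print(n); print(a[v-4:v+5:2,u-14:u+15:2]); print(b[v-4:v+5:2,u-14:u+15:2])
print(proj('s2',observe()['position']))
E
```

```text
nose
[[228 229 171 164 176 185 181 162 118  98 107 154 160 147 144]
 [225 229 155 130 139 151 129 100 106 115 138 153 150 150 181]
 [195 225 177 118 115 134 170 118 141 180 168 158 184 226 227]
 [157 186 166 157 113 116 176 176 181 187 195 236 234 232 229]
 [153 172 176 154 156 172 186 181 181 187 202 232 234 232 229]]
[[231 237 193  56  40  56 120 175 123 156 159 175 172 156 148]
 [227 235 201  61  40  53  98 146 136 171 180 182 152 135 153]
 [196 229 224  93  37  51 124 166 179 185 179 179 166 114 113]
 [161 191 215 190  77  48 116 160 163 176 170 141 104  98 107]
 [156 178 192 202 194 125 111 122 142 157 140 102 102 117 170]]
mid
[[161 160 159 133 170 173 180 185 177 148 177 166 163 165 166]
 [161 161 156 140 165 188 182 177 180 144 182 171 163 164 169]
 [160 159 160 139 143 182 172 161 161 139 168 168 166 167 171]
 [161 161 160 146 129 182 171 161 161 142 161 182 169 170 165]
 [158 158 155 157 137 169 168 161 160 152 149 175 162 162 162]]
[[164 165 162 172 199 169 162 192 210 192 174 148 173 164 168]
 [164 161 161 163 163 145 157 175 164 182 176 141 174 170 171]
 [163 162 162 163
[... 172 characters left out ...]

low
[[ 86  70 108 127 163 182 164 165 160 138 177 167 167 163 163]
 [ 84  75 129 143 142 176 162 164 162 139 180 171 167 164 163]
 [102  87 111 117 126 181 162 157 138 127 165 159 145 161 165]
 [109 113 115 107 112 167 164 132 105 101 162 164 113 143 155]
 [109 108 110 100 103 162 182 157 129 100 140 173 111 112 144]]
[[ 95 112 151 165 140 158 172 167 164 146 159 171 169 167 166]
 [113 114 141 156 144 162 182 167 166 144 158 177 168 168 167]
 [119 133 118 122 140 148 173 160 139 118 147 178 151 166 165]
 [110 116 115 104 130 133 171 137 106 100 133 164 119 145 162]
 [111 111 109 104 105 124 173 160 134 101 127 171 112 116 147]]
(np.float64(263.0092085627628), np.float64(154.85659118162172))
```

Request:
{"fn": "play_rows", "kwargs": {
  "deltas": [
    [-0.022,0,-0.005,0,0,0,1],
    [-0.042,0,-0.013,0,-0.001,0,1],
    [-0.064,0,-0.021,0,-0.001,0,1],
    [-0.085,0,-0.0256,0,-0.001,0,1],
    [-0.1066,0,-0.0216,0,-0.001,0,1],
    [-0.1278,0,-0.0164,0,-0.001,0,1],
    [-0.1486,0,-0.0098,0,-0.001,0,1],
    [-0.169,0,-0.0022,0,-0.001,0,1],
    [-0.1888,0,0.007,0,-0.001,0,1],
    [-0.208,0,0.0172,0,-0.001,0,1]
  ]
}}

```text
clock: 14.0
position: [0.5149, 0.1032, 0.2007]
tool_rot: [3.14, 0.007, 1.707]
force: [0.5, 1.3, 3.2]
grip_width: 0.0001
finger_force: 1.1
```

```bash
python3 - <<'E'
from h import *
print(nx(),observe()['tool_rot'],observe()['qpos'])
im=snap('scene','s3'); b=cv2.imread('pics/s3.png',0).astype(int)
for th in (.9,.95,1.,1.05,1.1): print(th,[np.round(proj('s3',nest(.095-r*np.cos(th),0,.05+r*np.sin(th)))) for r in(.09,.185)])
u,v=np.round(proj('s3',nest(.095-.09*np.cos(1),0,.05+.09*np.sin(1)))).astype(int); print(u,v);print(b[v-8:v+9:4,u-26:u+27:2])
E
```

```text
(array([ 19. ,   0.4, 200.7]), array([0.5, 1.3, 3.2])) [3.13987812 0.00687088 1.70700971] [-0.74004229  0.46073708  0.57684314  1.91682456 -0.31774171  0.85479092
  0.13618436]
0.9 [array([294., 210.]), array([314., 198.])]
0.95 [array([293., 209.]), array([311., 194.])]
1.0 [array([291., 207.]), array([308., 189.])]
1.05 [array([290., 205.]), array([305., 185.])]
1.1 [array([289., 203.]), array([302., 181.])]
291 207
[[170 169 167 167 167 166 164 167 165 167 167 168 168 163 135 120 123 115
  129 139 150 191 152 118 140 158 163]
 [160 168 167 168 166 166 166 166 167 168 165 156 134 118 122 118 123 150
  165 167 160 146 159 161 160 158 162]
 [113 151 166 166 165 165 164 169 168 160 126 118 119 118 122 147 164 165
  165 166 163 163 165 164 165 166 165]
 [142 113 122 139 157 168 165 142 125 121 116 120 117 143 167 168 165 166
  164 164 165 168 166 164 161 161 163]
 [115 127 115 107 138 147 110 106 115 120 117 128 150 167 170 168 168 172
  168 169 169 167 166 162 164 164 164]]
```

Request:
{"fn": "play_rows", "kwargs": {
  "deltas": [
    [-0.0184,0,0.0114,0,-0.001,0,1],
    [-0.0362,0,0.024,0,-0.002,0,1],
    [-0.0532,0,0.0376,0,-0.002,0,1],
    [-0.0692,0,0.0524,0,-0.003,0,1],
    [-0.0844,0,0.068,0,-0.003,0,1],
    [-0.0984,0,0.0846,0,-0.003,0,1],
    [-0.1116,0,0.102,0,-0.003,0,1],
    [-0.1234,0.001,0.1202,0,-0.003,0,1],
    [-0.1342,0.001,0.1392,0,-0.003,0,1],
    [-0.1438,0.001,0.1588,0,-0.003,0,1]
  ]
}}

```text
clock: 15.05
position: [0.5253, 0.0319, 0.1214]
tool_rot: [3.14, 0.013, 1.707]
force: [0.3, 0.2, 4.3]
grip_width: -0.0003
finger_force: 1.7
```

```bash
python3 - <<'E'
from h import *
print(nx(),observe()['tool_rot'],observe()['qpos'])
E
```

```text
(array([-53.1,   0.2, 121.4]), array([0.3, 0.2, 4.3])) [3.1400438  0.01312984 1.70691915] [-0.53969201  0.57719071  0.49569285  1.97656483 -0.40179432  0.68321144
  0.33974255]
```

Request:
{"fn": "play_rows", "kwargs": {
  "deltas": [
    [-0.0042,0,0.01,0,0,0,1],
    [-0.0078,0,0.0198,0,0,0,1],
    [-0.0115,0,0.03,0,0,0,1],
    [-0.0148,0,0.0404,0,0,0,1],
    [-0.018,0,0.051,0,0,0,1],
    [-0.0206,0,0.0614,0,0,0,1],
    [-0.023,0,0.0708,0,0,0,1],
    [-0.0252,0,0.0828,0,0,0,1],
    [-0.0266,0,0.0914,0,0,0,1],
    [-0.0266,0,0.0914,0,0,0,1]
  ]
}}

```text
clock: 16.05
position: [0.5272, 0.0186, 0.0762]
tool_rot: [3.14, 0.013, 1.707]
force: [-0.3, -0.1, 2.9]
grip_width: 0.0003
finger_force: 1.3
```

Request:
{"fn": "play_rows", "kwargs": {
  "deltas": [
    [0,0,0.002,0,0,0,1],
    [-0.001,0,0.004,0,0,0,1],
    [-0.001,0,0.006,0,0,0,1],
    [-0.001,0,0.008,0,0,0,1],
    [-0.001,0,0.01,0,0,0,1],
    [-0.001,0,0.01,0,0,0,1]
  ]
}}

```text
clock: 16.65
position: [0.5273, 0.0181, 0.0717]
tool_rot: [3.14, 0.013, 1.707]
force: [-1.2, -1.3, 2.5]
grip_width: -0.0003
finger_force: 1.3
```

Request:
{"fn": "play_rows", "kwargs": {
  "deltas": [
    [0,0,0.002,0,0,0,1],
    [0,0,0.004,0,0,0,1],
    [0,0,0.006,0,0,0,1],
    [0,0,0.006,0,0,0,1]
  ]
}}

```text
clock: 17.05
position: [0.5274, 0.0178, 0.0687]
tool_rot: [3.14, 0.013, 1.707]
force: [-1.1, -3.0, 5.1]
grip_width: 0.0005
finger_force: 2.4
```

Request:
{"fn": "play_rows", "kwargs": {
  "deltas": [
    [0,0,0.002,0,0,0,1],
    [0,0,0.004,0,0,0,1],
    [0,0,0.004,0,0,0,1]
  ]
}}

```text
clock: 17.35
position: [0.5274, 0.0176, 0.0668]
tool_rot: [3.14, 0.013, 1.707]
force: [-1.4, -4.3, 6.9]
grip_width: 0.0004
finger_force: 3.3
```

Request:
{"fn": "play_rows", "kwargs": {
  "deltas": [
    [-0.001,0,0.002,0,0,0,1],
    [-0.002,0,0.004,0,0,0,1],
    [-0.002,0,0.004,0,0,0,1]
  ]
}}

```text
clock: 17.65
position: [0.5275, 0.0173, 0.0649]
tool_rot: [3.14, 0.013, 1.707]
force: [-1.1, -0.2, 8.7]
grip_width: 0.0
finger_force: 4.4
```

Request:
{"fn": "play_rows", "kwargs": {
  "deltas": [
    [0,0,0.002,0,0,0,1],
    [-0.001,0,0.003,0,0,0,1],
    [-0.001,0,0.003,0,0,0,1]
  ]
}}

```text
clock: 17.95
position: [0.5275, 0.0171, 0.0633]
tool_rot: [3.14, 0.012, 1.707]
force: [-1.5, 2.4, 5.2]
grip_width: 0.0001
finger_force: 2.8
```

Request:
{"fn": "play_rows", "kwargs": {
  "deltas": [
    [0,0,0.002,0,0,0,1],
    [-0.001,0,0.003,0,0,0,1],
    [-0.001,0,0.003,0,0,0,1]
  ]
}}

```text
clock: 18.25
position: [0.5276, 0.0166, 0.0617]
tool_rot: [3.14, 0.012, 1.708]
force: [-0.9, 1.5, 2.7]
grip_width: -0.0002
finger_force: 1.1
```

Request:
{"fn": "play_rows", "kwargs": {
  "deltas": [
    [0,0,0.001,0,0,0,1],
    [0,0,0.002,0,0,0,1],
    [0,0,0.002,0,0,0,1]
  ]
}}

```text
clock: 18.55
position: [0.5277, 0.016, 0.0607]
tool_rot: [3.14, 0.013, 1.707]
force: [-0.1, 1.4, 1.4]
grip_width: -0.0001
finger_force: 0.5
```

Request:
{"fn": "play_rows", "kwargs": {
  "deltas": [
    [0,0,0.001,0,0,0,1],
    [0,0,0.002,0,0,0,1],
    [0,0,0.002,0,0,0,1]
  ]
}}

```text
clock: 18.85
position: [0.5277, 0.0159, 0.0597]
tool_rot: [3.14, 0.013, 1.707]
force: [0.1, 0.8, 0.6]
grip_width: -0.0001
finger_force: 0.4
```

Request:
{"fn": "play_rows", "kwargs": {
  "deltas": [
    [0,0,0.001,0,0,0,1],
    [0,0,0.001,0,0,0,1]
  ]
}}

```text
clock: 19.05
position: [0.5277, 0.0159, 0.0593]
tool_rot: [3.14, 0.013, 1.707]
force: [0.2, 0.9, 2.7]
grip_width: 0.0
finger_force: 1.3
```

Request:
{"fn": "play_rows", "kwargs": {
  "deltas": [
    [0,0,0.001,0,0,0,1],
    [0,0,0.001,0,0,0,1]
  ]
}}

```text
clock: 19.25
position: [0.5277, 0.0158, 0.0588]
tool_rot: [3.14, 0.013, 1.707]
force: [0.1, -0.3, 3.6]
grip_width: -0.0003
finger_force: 1.6
```

Request:
{"fn": "play_rows", "kwargs": {
  "deltas": [
    [0,0,0.001,0,0,0,1],
    [0,0,0.001,0,0,0,1]
  ]
}}

```text
clock: 19.45
position: [0.5278, 0.0158, 0.0585]
tool_rot: [3.14, 0.013, 1.707]
force: [-0.6, -0.2, 7.9]
grip_width: -0.0003
finger_force: 4.4
```

Request:
{"fn": "play_rows", "kwargs": {
  "deltas": [
    [0,0,-0.002,0,0,0,1],
    [0,0,-0.004,0,0,0,1],
    [0,0,-0.006,0,0,0,1],
    [0,0,-0.008,0,0,0,1],
    [0,0,-0.008,0,0,0,1]
  ]
}}

```text
clock: 19.95
position: [0.5276, 0.0161, 0.0624]
tool_rot: [3.14, 0.013, 1.707]
force: [0.0, -0.1, -0.3]
grip_width: 0.0
finger_force: 0.0
```

Request:
{"fn": "play_rows", "kwargs": {
  "deltas": [
    [0,0,-0.01,0,0,0,1],
    [0,0,-0.02,0,0,0,1],
    [0,0,-0.03,0,0,0,1],
    [0,0,-0.04,0,0,0,1],
    [0,0,-0.04,0,0,0,1]
  ]
}}

```text
clock: 20.45
position: [0.5279, 0.0164, 0.083]
tool_rot: [3.139, 0.013, 1.707]
force: [0.5, -0.8, -0.6]
grip_width: -0.0001
finger_force: 0.0
```

Request:
{"fn": "play_rows", "kwargs": {
  "deltas": [
    [0,0,-0.05,0,0,0,1],
    [0,0,-0.12,0,0,0,1],
    [0,0,-0.2,0,0,0,1],
    [0,0,-0.28,0,0,0,1],
    [0,0,-0.3,0,0,0,1],
    [0,0,-0.3,0,0,0,1],
    [0,0,-0.3,0,0,0,1]
  ]
}}

```text
clock: 21.15
position: [0.5266, 0.0184, 0.2314]
tool_rot: [3.141, 0.013, 1.707]
force: [-0.1, 0.0, 0.5]
grip_width: 0.0001
finger_force: 0.0
```

```bash
python3 - <<'E'
from h import *
print(nx())
snap('scene','s4'); a=cv2.imread('pics/scene0.png',0).astype(int);b=cv2.imread('pics/s4.png',0).astype(int)
# where the open rail stood: is it bench/mug now? shut rail: bright frame over bed
print(b[181:190:4,255:284:2])
for r in(.06,.1,.14,.169):
    u,v=np.round(proj('s4',nest(.095-r,0,.055))).astype(int);print(r,u,v,b[v,u-16:u+17:2],a[v,u-16:u+17:2])
E
```

```text
(array([-66.7,   0.8, 231.4]), array([-0.1,  0. ,  0.5]))
[[110 143 161 172 199 207 214 216 213 184 163 164 161 167 169]
 [108 106 110 142 161 165 165 166 165 163 166 166 164 171 172]
 [105 103 107 140 161 159 161 163 162 163 162 165 168 167 164]]
0.06 296 234 [ 96 110 130 152 152 126 113 112 111 109 114 142 154 144 143 141 145] [116 149 157 135 109 150 169 178 163 147  92  66  85 111 137 138 141]
0.1 309 245 [ 77  98 116 139 147 130 139 156 156 168 175 141 155 157 143 138 139] [120 143 156 157 156 155 154 155 157 155 129  97  88 110 137 136 136]
0.14 323 256 [ 84  99 119 152 157 131 116 117 121 120 100 130 137 139 103  84 104] [125 152 159 158 156 156 155 156 160 149 105  67  60  83  91  81 103]
0.169 333 264 [ 88 109 128 157 126  54  32  34  35  35  34  35  50 135 143 139 140] [129 157 159 153 130 103  88  86  85  87  97  99 123 145 135 137 139]
```

The rail has left its open position. The dark rubber pad shows at its predicted shut spot, around pixel (333, 264), and the strip shows through the slot.

```bash
python3 -c "
from workcell import *
print(job_done())"
```

```text
the job is handed in; nothing more can be done
None
```

The strip lies in the channel with its hole end at the stop and the rail is latched shut. The job was handed in at about 21 s; no verdict came back. When I lifted off, the force on the tool fell to zero, and the last camera image showed the rail still shut.

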